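# Hang the socket caddy on the drop-flap locking peg

### The job

Hang the red-and-black socket caddy by its eye on the steel peg of the blue stand: pick it up by its upright plate, ride the eye along the peg so that it swings the yellow drop flap up and goes right past it, and see the flap fall shut behind it. Set its weight down on the peg softly, let go and leave it hanging there locked in, locking it on with gentle pushes only (the caddy never bearing on the stand with more than about 15 N) and leaving the other things on the bench where they are.

Things in the scene. Friction and masses are not known exactly. Their poses are not given: they have to be found in the camera images.
- caddy: Loose socket caddy, 0.36 to 0.56 kg, standing on the bench. Black base 50 (x) x 100 (y) x 16 mm with six upright chrome sockets fixed on it (all below 52 mm); a red plate with an eye rises from its middle. Origin: centre of the underside, z up, the plate's faces look along +x and -x; front and back are alike.
- plate (a point): Middle of the top edge of the caddy's red plate, 166 mm above the underside. The plate is 8 mm thick (x) and 44 mm wide (y); its top 40 mm, above the eye, are solid: grip it there across the 44 mm.
- eye (a point): Centre of the caddy's eye, 115 mm above the underside: a rectangular hole right through the plate along x, 28 mm wide (y) and 22 mm high (104 to 126 mm above the underside).
- stand: Blue steel stand fixed to the bench: base plate 130 x 130 x 12 mm; post 30 (x) x 44 (y) mm, 200 mm high, around the origin (at bench level, z up). A level steel peg, 17 mm wide (y) and 14 mm high with a flat straight top, points along the stand's -x at y = 0, from the post to its blunt tip at x = -105 mm (the last 4 mm 11 mm wide).
- peg_base (a point): Foot of the post's front face (12 mm up), below the peg. The peg's HEIGHT IS NOT REPORTED: a clamp block (12 mm thick, 40 wide, 28 high) holds it on the post with its top anywhere from 150 to 190 mm above the bench, each time different: find it by touch or sight. It does not yield. Stand's axes.
- flap_foot (a point): Point on the bench right under the flap's pin (stand x = -89 mm), stand's axes. The pin lies 7 mm below the peg's top; the yellow flap hangs from it in the peg's slot, 5 mm thick, its round foot (8 mm thick, 16 wide) ending 25 mm below the pin. Flap about 60 g.
- flap (a joint): Flap angle (rad): 0 hangs shut (it cannot swing out to the tip); grows as the foot swings towards the post and up, stop 1.2; falls back by itself. An eye riding on the peg tilts it to about 1.0, passes under it and is free of it with the plate's middle past stand x = -57 mm (caddy's base meets the post at -40). An eye raised over 3 mm off the peg jams it at the stop.
- glovebox: Loose purple glove box 130 x 75 x 60 mm, origin at the centre of its underside. Bystander.
- redbin: Loose open red plastic bin 110 x 80 x 50 mm, origin at the centre of its underside. Bystander.
- dish: Loose round steel dish 100 mm across, 25 mm high, origin at the centre of its underside. Bystander.
- driver: Loose screwdriver with orange handle lying on the bench, lying along its x, origin on its underside. Bystander.
Mind the look-alikes: they are no part of the job. Several things have the shape of the stand; the one meant has the colours described above. There is more than one size of the caddy; the one meant has the size given above.

How it is judged (in metres and radians):
On the way, in this order (a step that is already met when the one before it is completed fails the run):
1. the eye is on the peg and has swung the flap up (flap above 0.5 rad) (y of eye in the frame of stand between -0.012 and 0.012 m and z of eye in the frame of stand between 0.13 and 0.188 m and x of eye in the frame of stand between -0.11 and -0.05 m and value of joint flap above 0.5 rad), for 0.05 s.
2. the eye is past the flap and the flap has fallen shut behind it (y of eye in the frame of stand between -0.012 and 0.012 m and z of eye in the frame of stand between 0.13 and 0.188 m and x of eye in the frame of stand between -0.083 and -0.035 m and value of joint flap below 0.15 rad), for 0.2 s.
At the end, for the whole second after the job is handed in: The caddy hangs at rest with its weight on the peg (over 2 N), upright within 0.2 rad, the eye round the peg and between the flap and the post (eye centre at stand x -83 to -35 mm, within 12 mm of the peg's plane), the flap shut (below 0.15 rad), the caddy released (all of step 2 and contact force between caddy and stand above 2 N and angle between caddy's own z axis and vertical below 0.2 rad and linear speed of caddy below 0.05 m/s and contact force between the fingers and caddy below 0.1 N); the robot touches nothing.
It fails at once if the caddy presses on the stand, peg or flap with more than 20 N (contact force between caddy and stand above 20 N).
It fails at once if anything presses on the stand, peg or flap with more than 35 N (contact force between anything else and stand above 35 N).
It fails at once if the glove box, red bin, steel dish or screwdriver is moved by more than 20 mm (distance of any of glovebox, redbin, dish, driver from where it was at the start of the episode above 0.02 m).
It also fails if it takes over 61 s, if anything falls off the work surface, if the arm or the gripper's body presses on something with over 40 N, if the wrist force passes 120 N, or if a joint passes its speed limit or range.

### The arm

A 7-joint arm with a two-finger parallel gripper is mounted at the origin on the work surface. World frame = base frame: x ahead of the robot, y to its left, z up, the work surface at z = 0. Lengths are in mm, angles in rad, forces in N, time in s.
With the tool pointing down it reaches from about 400 to 900 mm from the base axis. Payload 5.5 kg.
Tool frame: the origin (TCP) lies midway between the tips of the shut fingers; the grasp point (between the pads) lies 19 mm behind it (robot.grip_point_offset is the z of the grasp point in the tool frame, in mm); z points along the fingers, y is the line along which they close (so a half turn about z gives the same grasp; the last joint's range is limited). The gripper opens to 85 mm and grips with 20 to 120 N. Pads are 22 mm wide; open, the fingers measure 114 mm over their backs; the gripper's body (76 mm by 85 mm) begins 54 mm behind the grasp point. The pads swing forward as they close: fully open they stand 13 mm farther back than shut.
Start: joints at [-0.956, 0.501, -0.427, 1.55, 0.221, 1.138, -0.21], TCP at [223.945, 610.204, 231.31] pointing down, gripper open.
Joint ranges: [-2.88, 2.88], [-0.31, 2.03], [-1.54, 1.56], [0.2, 2.42], [-1.41, 4.55], [0.19, 2.02], [-2.57, 2.57]. Speed limits (rad/s): [2.57, 2.57, 3.14, 3.14, 3.14, 3.14, 3.14].

### API

Orientations are given as a 3x3 rotation matrix whose columns are the frame's x, y, z axes.
In Python, from workcell import get_obs, eyes, ticket, robot gives the robot as it stands.
- The arm moves only by the tool drive_tool, never from a script. Its argument "deltas" is a list of rows, each a list of 6 numbers: the shift along the tool's x, y, z in cm, then the turn, a rotation vector about the tool's x, y, z in units of 6 degrees (1.0 is 6 degrees). In form: [[tx, ty, tz, ax, ay, az], ...]. A call has exactly 10 rows; each row shifts and turns the commanded pose from where the row before left it, along the tool's axes as they then stand; what a row does not reach is not made up. A row lasts 1/12 s, in which the tool goes at most 41.7 mm and 7.16 degrees, less where a joint would pass 70% of its speed; a pose out of reach is approached as far as the arm can. A call with a gripper value outside its range is refused whole. "hand" is the opening, from 0 (shut) to 1 (fully open), set as the call begins (left out, the last holds). The fingers move at their own pace and stop on an object; "squeeze" is the grip in N (left out, the last holds). Time passes only in rows, so rows that do not move let the fingers close, or fill a call up. It gives the time, the measured TCP pose, the force, the opening and the grip force at its end, in the units of the state.
- get_obs(): the state, without advancing time (a new reading comes with each control period).
- eyes.get_image(name): name is "side" or "top"; returns (picture, depth): 384x512x3 uint8, red, green, blue; 384x512 float32, mm along the optical axis (not along the pixel's ray), 0 where there is no reading.
- eyes.camera_params(name): a dict with "vfov" (degrees; the focal length in pixels is half the picture's height over the tangent of half this angle, whatever the lens; pixels are square), "cx", "cy" (the principal point, pixels), "R" (3x3) and "t" (3): a world point X has camera coordinates R X + t. Camera axes: x right, y down, z forward; pixel columns grow to the right and rows downward; lengths in mm; the calibration is good to about 2 mm. A picture is of the moment at which its call begins. camera_params takes no time and is no camera call.
- ticket.close_job(): hands the job in; it is judged then, once.
The state is a dict: "t": time; "q": joint angles; "qvel": joint speeds; "tau": joint torques, N m; "tcp_pos": TCP position; "tcp_rot": TCP orientation; "wrist_force": force on the tool from outside, world axes, zero at the start; "torque": the same for the moment, N m; "grip_width": finger opening in mm; "finger_force": force on a finger pad.
Only numpy, scipy, OpenCV 4.12 (cv2) and the standard library are available. Lean on these libraries where they do the work, as an engineer would, in place of code of your own. Each camera call takes 0.05 s, during which the arm holds its last target. There are 200 camera calls.

## Working session

There is one attempt and no reset: what is moved stays moved. The work goes in short steps, Python scripts to look and compute and a tool call to move; the robot and the scene stay as the last step left them, time stands still between calls to the robot, and variables do not carry over. Pictures are saved under pics/ and viewed, at most 10 in all, crops included, and the job is handed in when it is done.

Besides the shell and the picture viewer there is one more tool, called after "Emit:" by a JSON object that holds its "method" and its "body". drive_tool: Moves the arm, as the interface text tells. Its arguments: {"type":"object","properties":{"deltas":{"type":"array","items":{"type":"array","items":{"type":"number"}}},"hand":{"type":"number"},"squeeze":{"type":"number"}},"required":["deltas"]}

```bash
mkdir -p pics
cat > h.py <<'E'
import numpy as np, cv2
from workcell import get_obs, eyes, ticket, robot
def grab(n,save=None):
    im,d=eyes.get_image(n)
    if save: cv2.imwrite(f'pics/{save}.png',im[:,:,::-1])
    return im,d
def pts(n,d):
    p=eyes.camera_params(n); h,w=d.shape
    f=h/2/np.tan(np.radians(p['vfov'])/2)
    v,u=np.mgrid[:h,:w]
    c=np.stack([(u-p['cx'])/f*d,(v-p['cy'])/f*d,d],-1)
    return (c-np.array(p['t']))@np.array(p['R'])
E
python3 - <<'E'
from h import *
for n in('top','side'):
    im,d=grab(n,n+'0'); np.savez(n+'0',im=im,d=d)
    p=eyes.camera_params(n);print(n,p, 'campos',-np.array(p['R']).T@p['t'])
o=get_obs();print(o['t'],o['tcp_pos'],np.round(o['tcp_rot'],3),o['wrist_force'],o['grip_width'])
a=cv2.imread('pics/top0.png');b=cv2.imread('pics/side0.png')
E
```

```text
top {'vfov': 54.09410973036624, 'cx': 254.88598392060916, 'cy': 188.7653827856255, 'R': array([[ 1.14732345e-02, -9.99933154e-01,  1.43228587e-03],
       [-9.98817023e-01, -1.15280943e-02, -4.72404174e-02],
       [ 4.72537712e-02, -8.88591118e-04, -9.98882521e-01]]), 't': array([  12.00048775,  538.37847445, 1039.81458871])} campos [ 488.46874022   19.13013343 1064.06865388]
side {'vfov': 46.08316465318745, 'cx': 252.01098304031694, 'cy': 187.61807120477508, 'R': array([[ 0.78587497, -0.61836238,  0.00533839],
       [-0.38435265, -0.49519903, -0.77913475],
       [ 0.48443119,  0.61025067, -0.62683374]]), 't': array([-385.13297904,  315.50224859, 1148.43242042])} campos [-132.40598641 -782.74699581  967.75094936]
0.1 [223.77474201 609.62354365 230.36909327] [[-0.939  0.345 -0.001]
 [ 0.345  0.939 -0.002]
 [ 0.    -0.002 -1.   ]] [0.04107667 1.59445395 0.48889638] 84.85143010155902
```

View pics/top0.png

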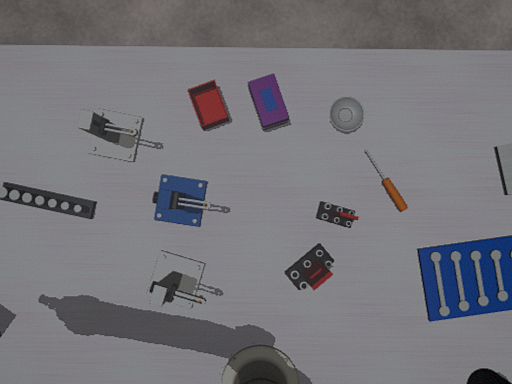

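View pics/side0.png

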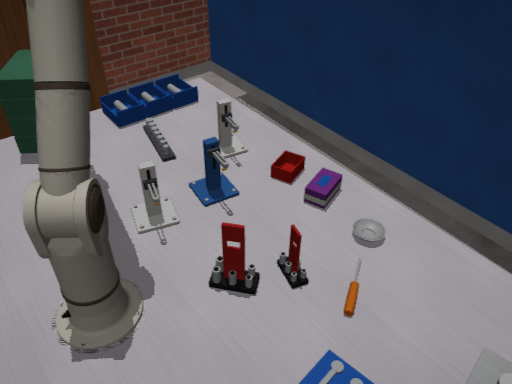

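Run:
```python
from h import *
T=np.load('top0.npz');S=np.load('side0.npz')
PT=pts('top',T['d']);PS=pts('side',S['d'])
def masks(im):
    h=cv2.cvtColor(im,cv2.COLOR_RGB2HSV);H,s,v=[h[...,i].astype(int) for i in range(3)]
    return dict(red=((H<6)|(H>174))&(s>150)&(v>60), blue=(H>100)&(H<125)&(s>120)&(v>50), dark=(v<60)&(s<120), yellow=(H>20)&(H<35)&(s>100)&(v>80))
for n,im,P in(('top',T['im'],PT),('side',S['im'],PS)):
    for k,m in masks(im).items():
        c,l,st,ce=cv2.connectedComponentsWithStats(m.astype(np.uint8))
        for i in range(1,c):
            if st[i,4]<(25 if k!='yellow' else 4) or st[i,4]>6000: continue
            q=P[l==i]; print(n,k,st[i],np.round(ce[i]),'lo',np.round(np.percentile(q,2,0)),'hi',np.round(np.percentile(q,98,0)))
a=cv2.resize(S['im'][110:300,170:330,::-1],None,fx=3.1,fy=3.1,interpolation=cv2.INTER_CUBIC)
a=np.clip(a.astype(float)*1.3,0,255).astype(np.uint8)
cv2.imwrite('pics/c1.png',a)
```

```text
top red [195  81  33  45 729] [211. 106.] lo [716. 103.   0.] hi [819. 185.  52.]
top red [340 213  18   7  46] [349. 216.] lo [ 462. -225.  164.] hi [ 476. -187.  170.]
top red [310 269  11   9  25] [316. 273.] lo [ 318. -144.  132.] hi [ 338. -120.  137.]
top red [312 271  20  18  90] [322. 280.] lo [ 309. -153.  210.] hi [ 345. -113.  218.]
top blue [260  88  17  23 235] [268.  99.] lo [749. -34.  58.] hi [807.   5.  66.]
top blue [ 155  175   52   51 1429] [178. 200.] lo [440. 163.   9.] hi [568. 288. 202.]
top blue [185 202  18   4  25] [194. 203.] lo [492. 167.  10.] hi [499. 212.  17.]
top blue [ 418  236   94   85 4877] [467. 277.] lo [ 193. -691.    9.] hi [ 403. -450.   18.]
top dark [190  82  26  14 114] [202.  88.] lo [806. 138.   6.] hi [831. 202.  43.]
top dark [ 85 113  36  30 449] [103. 129.] lo [663. 387.  22.] hi [702. 424. 193.]
top dark [202 118  27  12  88] [215. 123.] lo [706.  96.   1.] hi [733. 165.  40.]
top dark [262 118  27  12  81] [275. 124.] lo [706. -69.  -1.] hi [730.  -2.  55.]
top dark [495 147  13  48 124] [500. 171.] lo [ 533. -686.    4.] hi [ 662
[... 2152 characters left out ...]
]
side dark [481 236  16  12 103] [488. 242.] lo [1855. -278. -760.] hi [1931. -197. -740.]
side dark [278 260  30  29 279] [293. 276.] lo [ 435. -258.    2.] hi [ 479. -161.   29.]
side dark [209 271  50  24 533] [235. 284.] lo [ 265. -198.    3.] hi [376. -99.  40.]
side dark [245 271   5   8  26] [247. 274.] lo [ 335. -182.   19.] hi [ 365. -138.   57.]
side dark [ 62 310   9   8  42] [ 66. 314.] lo [-84.  -9.  47.] hi [-69.   6.  66.]
side yellow [233 130   4   2   7] [235. 131.] lo [665. 321. 123.] hi [675. 332. 129.]
side yellow [222 168   5   2   8] [224. 168.] lo [485. 135. 146.] hi [494. 144. 152.]
side yellow [154 203   5   2   9] [156. 203.] lo [253. 147. 121.] hi [264. 153. 127.]
```

View pics/c1.png

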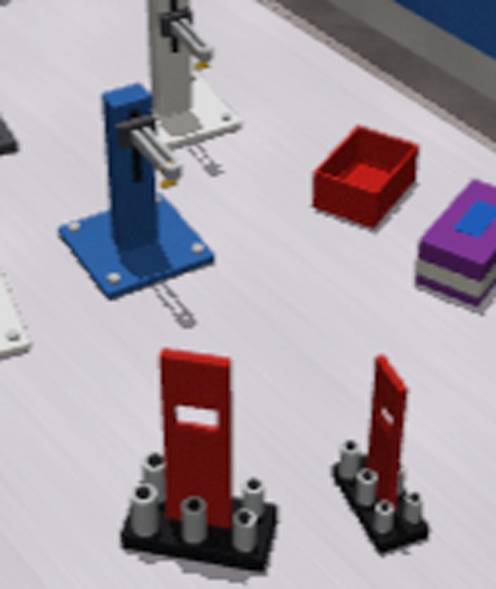

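The crop shows the two candidate caddies. The large one is at top (310,268) with its plate top at 213 mm. The small one is at top (337,214) with its plate top at about 167 mm, so the small one is meant. The stand is the blue one at top (180,200), since the other two are white. Next I measure both precisely.

Run:
```python
from h import *
T=np.load('top0.npz');S=np.load('side0.npz')
PT=pts('top',T['d']);PS=pts('side',S['d'])
def show(n,q):print(n,len(q),'c',np.round(q.mean(0),1),'rect',[np.round(x,1) for x in cv2.minAreaRect(q[:,:2].astype(np.float32))],'z',np.round(np.percentile(q[:,2],[5,50,95]),1))
for nm,P,im in(('top',PT,T['im']),('side',PS,S['im'])):
    x,y,z=P[...,0],P[...,1],P[...,2]
    A=(x>400)&(x<600)&(y>80)&(y<330)
    show(nm+' standbase',P[A&(z>6)&(z<18)])
    show(nm+' posttop',P[A&(z>196)&(z<208)])
    pg=A&(z>135)&(z<194)&(y<190); 
    if pg.sum(): 
        show(nm+' peg',P[pg]); q=P[pg]
        for i in np.argsort(q[:,1])[::2]: print(np.round(q[i]),im[pg][i],end=';')
        print()
    C=(x>400)&(x<530)&(y<-130)&(y>-290)
    show(nm+' cadbase',P[C&(z>10)&(z<22)])
    hi=C&(z>60)&(z<180); show(nm+' plate',P[hi]); q=P[hi]
    t=C&(z>158);show(nm+' platetop',P[t])
    q=P[hi];v=np.linalg.svd((q-q.mean(0))[:,:2],full_matrices=0)[2][0];print('yaw of plate width',np.degrees(np.arctan2(v[1],v[0])))
```

```text
top standbase 1553 c [504.5 220.9  12.7] rect [array([499.4, 216.1]), array([222. , 188.4]), np.float64(89.7)] z [ 9.1 12.8 16. ]
top posttop 254 c [504.5 227.9 200.6] rect [array([504.8, 228.4]), array([30.5, 43.8]), np.float64(82.1)] z [197.9 200.6 203. ]
top peg 146 c [494.5 153.  173.8] rect [array([494.7, 157.4]), array([66.9, 19.1]), np.float64(84.0)] z [166.6 174.8 177.7]
[493. 124. 175.] [101 103 103];[491. 125. 167.] [92 93 95];[486. 125. 165.] [89 91 91];[489. 126. 176.] [137 140 141];[491. 126. 175.] [138 139 142];[498. 128. 164.] [ 99 101 103];[486. 129. 175.] [122 124 129];[498. 129. 176.] [134 136 139];[496. 129. 175.] [137 137 142];[491. 130. 179.] [114 115 115];[486. 131. 177.] [138 139 143];[488. 131. 175.] [127 127 128];[496. 131. 176.] [131 130 132];[496. 133. 175.] [120 118 111];[498. 134. 174.] [132 134 140];[500. 135. 160.] [125 125 127];[486. 136. 174.] [129 130 135];[500. 136. 175.] [118 113 107];[493. 136. 152.] [70 64 50];[493. 138. 160.] [76 63 46];[500. 138. 178.] [128 126 120];[486. 138. 174.] [135 138 141];[498. 138. 174.] [135 138 142];[491. 139. 170.] 
[... 3949 characters left out ...]
1. 174. 172.] [95 97 97];[491. 176. 176.] [136 138 139];[492. 179. 162.] [65 65 67];[489. 179. 174.] [108 110 111];[490. 180. 166.] [62 63 64];[502. 182. 167.] [67 67 68];[503. 183. 174.] [123 124 125];[494. 186. 176.] [120 121 122];[491. 188. 173.] [107 108 109];
side cadbase 265 c [ 457.9 -220.4   16.7] rect [array([ 469. , -206.6]), array([101.3,  51.6]), np.float64(75.2)] z [11.6 17.1 20.4]
side plate 361 c [ 466.5 -209.1  119.9] rect [array([ 469. , -205.9]), array([49.2, 11.5]), np.float64(77.9)] z [ 66.2 119.7 167.7]
side platetop 68 c [ 468.2 -206.9  165.5] rect [array([ 469.2, -207.1]), array([47.1, 10.8]), np.float64(74.4)] z [159.7 166.4 169.2]
yaw of plate width 77.07749929473553
```

Emit:
{"method": "drive_tool", "body": {"deltas": [[0, 0, -2, 0, 0, -0.78], [-2.0, -1.5, -2, 0, 0, 0], [-2.6, -2.1, -1.5, 0, 0, 0], [-2.6, -2.1, -1, 0, 0, 0], [-2.6, -2.1, -0.5, 0, 0, 0], [-2.6, -2.1, 0, 0, 0, 0], [-2.6, -2.1, 0, 0, 0, 0], [-2.6, -2.1, 0, 0, 0, 0], [-2.6, -2.1, 0, 0, 0, 0], [-2.6, -2.1, 0, 0, 0, 0]], "hand": 1, "squeeze": 50}}

```text
t: 0.93
tcp_pos: [395.4, 371.3, 301.0]
tcp_rot: [[-0.964, 0.267, -0.0], [0.267, 0.964, -0.0], [0.0, -0.001, -1.0]]
wrist_force: [0.4, 0.7, -0.0]
grip_width: 85.2
finger_force: 0.0
```

Emit:
{"method": "drive_tool", "body": {"deltas": [[-2.6, -2.1, 0, 0, 0, 0], [-2.6, -2.1, 0, 0, 0, 0], [-2.6, -2.1, 0, 0, 0, 0], [-2, -3, 0, 0, 0, 0], [-1, -3.2, 0, 0, 0, 0], [-0.8, -3.2, 0, 0, 0, 0], [-0.8, -3.2, 0, 0, 0, 0], [-0.8, -3.2, 0, 0, 0, 0], [-0.8, -3.2, 0, 0, 0, 0], [-0.8, -3.2, 0, 0, 0, 0]]}}

```text
t: 1.77
tcp_pos: [460.8, 57.2, 301.1]
tcp_rot: [[-0.964, 0.267, -0.0], [0.267, 0.964, 0.0], [0.0, -0.0, -1.0]]
wrist_force: [-1.1, -0.9, -0.2]
grip_width: 85.2
finger_force: 0.0
```

```bash
cat >> h.py <<'E'
def to(p,yaw=None,o=None):
    """total shift in tool cm to reach p; az turn (6deg units) to put tool y at yaw (deg)"""
    o=o or get_obs();R=np.array(o['tcp_rot']);
    d=R.T@(np.array(p)-o['tcp_pos'])/10
    y=np.degrees(np.arctan2(R[1,1],R[0,1]))
    print('t',round(o['t'],2),'pos',np.round(o['tcp_pos'],1),'yaw',round(y,2),'tilt',np.round(R[:2,2],4),'need',np.round(d,2),'az',None if yaw is None else round(-((yaw-y+180)%360-180)/6,3),'F',np.round(o['wrist_force'],1),'w',round(o['grip_width'],1),'ff',o['finger_force'],'q',np.round(o['q'],2))
E
python3 - <<'E'
from h import *
to([470,-205.3,300],74.5)
E
```

```text
t 1.77 pos [460.8  57.2 301.1] yaw 74.53 tilt [-0.0005  0.    ] need [ -7.89 -25.06   0.11] az 0.005 F [-1.1 -0.9 -0.2] w 85.2 ff 0.0 q [-0.05  0.07 -0.13  1.92  0.01  1.15  1.11]
```

Emit:
{"method": "drive_tool", "body": {"deltas": [[-0.8, -2.8, 0, 0, 0, 0], [-0.9, -2.8, 0, 0, 0, 0], [-0.9, -2.8, 0, 0, 0, 0], [-0.9, -2.8, 0, 0, 0, 0], [-0.9, -2.8, 0, 0, 0, 0], [-0.9, -2.8, 0, 0, 0, 0], [-0.9, -2.8, 0, 0, 0, 0], [-0.7, -2.2, 0, 0, 0, 0], [-0.6, -1.8, 0, 0, 0, 0], [-0.3, -1.0, 0, 0, 0, 0]]}}

```text
t: 2.6
tcp_pos: [470.3, -201.8, 300.9]
tcp_rot: [[-0.963, 0.27, -0.001], [0.27, 0.963, -0.001], [0.001, -0.001, -1.0]]
wrist_force: [-0.5, 0.4, 0.3]
grip_width: 85.5
finger_force: 0.0
```

Emit:
{"method": "drive_tool", "body": {"deltas": [[0, 0, 1.0, 0, 0, 0], [0, 0, 1.5, 0, 0, 0], [0, 0, 1.5, 0, 0, 0], [0, 0, 1.5, 0, 0, 0], [0, 0, 1.0, 0, 0, 0], [0, 0, 0.5, 0, 0, 0], [0, 0, 0, 0, 0, 0], [0, 0, 0, 0, 0, 0], [0, 0, 0, 0, 0, 0], [0, 0, 0, 0, 0, 0]]}}

```text
t: 3.43
tcp_pos: [471.6, -199.1, 232.2]
tcp_rot: [[-0.964, 0.267, 0.002], [0.267, 0.964, -0.0], [-0.002, 0.0, -1.0]]
wrist_force: [0.5, 1.0, 0.0]
grip_width: 85.8
finger_force: 0.0
```

Run:
```python
from h import *
to([470,-205.3,126],74.5)
im,d=grab('side','s1')
P=pts('side',d);x,y,z=np.moveaxis(P,-1,0)
h=cv2.cvtColor(im,cv2.COLOR_RGB2HSV);m=((h[...,0]<6)|(h[...,0]>174))&(h[...,1]>140)&(x>400)&(x<530)&(y<-130)&(y>-290)&(z>20)
print(P[m].mean(0),P[m&(z>158)].mean(0),m.sum())
cv2.imwrite('pics/s1c.png',cv2.resize(im[130:330,180:380,::-1],None,fx=2.5,fy=2.5))
```

```text
t 3.43 pos [ 471.6 -199.1  232.2] yaw 74.53 tilt [ 0.0016 -0.0004] need [ 1.000e-02 -6.400e-01  1.062e+01] az 0.005 F [0.5 1.  0. ] w 85.8 ff 0.0 q [ 0.26  0.22  0.1   1.91 -0.03  1.01  1.67]
[ 465.59718776 -208.37578179  107.01542544] [ 465.98615777 -202.18780398  186.46288447] 374
```

View pics/s1c.png

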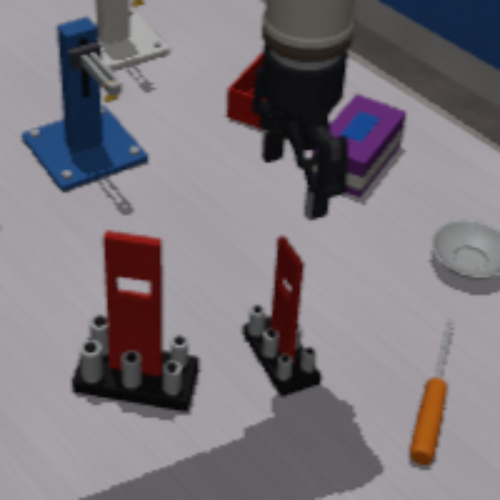

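The open fingers at crop (320,180) line up above the small caddy's plate at (290,260). I shift -0.6 cm along the tool's y axis and descend.

Emit:
{"method": "drive_tool", "body": {"deltas": [[0, -0.35, 0, 0, 0, 0], [0, -0.3, 0.5, 0, 0, 0], [0, 0, 1.0, 0, 0, 0], [0, 0, 1.5, 0, 0, 0], [0, 0, 1.5, 0, 0, 0], [0, 0, 1.5, 0, 0, 0], [0, 0, 1.5, 0, 0, 0], [0, 0, 1.5, 0, 0, 0], [0, 0, 1.0, 0, 0, 0], [0, 0, 0.6, 0, 0, 0]]}}

```text
t: 4.32
tcp_pos: [468.0, -205.0, 123.3]
tcp_rot: [[-0.964, 0.267, -0.003], [0.267, 0.964, 0.001], [0.003, 0.0, -1.0]]
wrist_force: [-0.6, 0.0, -0.3]
grip_width: 85.4
finger_force: 0.0
```

Emit:
{"method": "drive_tool", "body": {"deltas": [[0, 0, 0, 0, 0, 0], [0, 0, 0, 0, 0, 0], [0, 0, 0, 0, 0, 0], [0, 0, 0, 0, 0, 0], [0, 0, 0, 0, 0, 0], [0, 0, 0, 0, 0, 0], [0, 0, 0, 0, 0, 0], [0, 0, 0, 0, 0, 0], [0, 0, 0, 0, 0, 0], [0, 0, 0, 0, 0, 0]], "hand": 0, "squeeze": 50}}

```text
t: 5.15
tcp_pos: [470.1, -205.9, 126.2]
tcp_rot: [[-0.964, 0.267, 0.002], [0.267, 0.964, -0.001], [-0.002, -0.0, -1.0]]
wrist_force: [-0.7, -1.2, 5.2]
grip_width: 43.3
finger_force: 52.4
```

Run:
```python
from h import *
to([470,-205.3,126],74.5)
# refine stand geometry from the first pictures
T=np.load('top0.npz');S=np.load('side0.npz')
for n,D in(('top',T),('side',S)):
    P=pts(n,D['d']);x,y,z=np.moveaxis(P,-1,0);h=cv2.cvtColor(D['im'],cv2.COLOR_RGB2HSV)
    m=(h[...,0]>100)&(h[...,0]<125)&(h[...,1]>120)&(x>400)&(x<600)&(y>140)&(y<310)&(z>7)&(z<18)
    q=P[m][:,:2].astype(np.float32);print(n,cv2.minAreaRect(q))
    g=(x>470)&(x<520)&(y<188)&(y>124)&(z>170.5)&(z<181);q=P[g];a=np.radians(82.7);sx=np.array([np.cos(a),np.sin(a)]);sy=np.array([-sx[1],sx[0]])
    r=q[:,:2]-[504.8,228.4];X=r@sx;Y=r@sy
    for lo in range(-105,-35,10):
        k=(X>=lo)&(X<lo+10);print(lo+5,k.sum(),'Y',np.round([Y[k].min(),Y[k].max()],1),'z',round(np.median(q[k,2]),1),end='; ')
    print()
```

```text
t 5.15 pos [ 470.1 -205.9  126.2] yaw 74.52 tilt [ 0.0019 -0.0009] need [0.03 0.05 0.02] az 0.003 F [-0.7 -1.2  5.2] w 43.3 ff 52.352707386016846 q [ 0.28  0.36  0.1   2.   -0.05  0.78  1.7 ]
top ((503.4650573730469, 226.88717651367188), (126.52409362792969, 127.16326904296875), 82.15922546386719)
-100 22 Y [-5.9  9.1] z 175.6; -90 25 Y [-8.9 10.2] z 174.2; -80 15 Y [-7.3  8.7] z 176.2; -70 17 Y [-6.9  8.4] z 175.1; -60 17 Y [-7.7  8.7] z 174.8; -50 19 Y [-8.   8.6] z 174.8; -40 9 Y [-7.7  7. ] z 175.7; 
side ((502.3931884765625, 226.4849395751953), (137.75119018554688, 127.85879516601562), 81.75540161132812)
-100 17 Y [-7.  11.4] z 174.9; -90 11 Y [-5.5 10.1] z 174.3; -80 12 Y [-5.8  9.2] z 175.6; -70 6 Y [-3.4  8.6] z 174.3; -60 14 Y [-7.8 11.1] z 175.4; -50 11 Y [-7.8  9.4] z 174.8; -40 3 Y [-5.9  8.3] z 174.8;
```

Emit:
{"method": "drive_tool", "body": {"deltas": [[0, 0, -0.5, 0, 0, 0], [0, 0, -1, 0, 0, 0], [0, 0, -1, 0, 0, 0], [0, 0, -1.5, 0, 0, 0], [0, 0, -1.5, 0, 0, 0], [0, 0, -1, 0, 0, 0], [0, 0, -0.5, 0, 0, 0], [0, 0, 0, 0, 0, 0.5], [0, 0, 0, 0, 0, 0.9], [0, 0, 0, 0, 0, 1.1]], "squeeze": 60}}

```text
t: 5.98
tcp_pos: [468.8, -205.1, 195.2]
tcp_rot: [[-0.86, 0.511, -0.001], [0.511, 0.86, 0.0], [0.001, 0.0, -1.0]]
wrist_force: [-0.3, 0.6, -5.1]
grip_width: 43.0
finger_force: 61.8
```

Emit:
{"method": "drive_tool", "body": {"deltas": [[0, 0, 0, 0, 0, 1.1], [0, 0, 0, 0, 0, 1.1], [0, 0, 0, 0, 0, 1.1], [0, 0, 0, 0, 0, 1.1], [0, 0, 0, 0, 0, 1.1], [0, 0, 0, 0, 0, 1.1], [0, 0, 0, 0, 0, 1.1], [0, 0, 0, 0, 0, 1.1], [0, 0, 0, 0, 0, 1.1], [0, 0, 0, 0, 0, 0.8]]}}

```text
t: 6.82
tcp_pos: [468.8, -204.9, 194.9]
tcp_rot: [[0.087, 0.996, -0.001], [0.996, -0.087, 0.001], [0.0, -0.001, -1.0]]
wrist_force: [-0.1, 0.0, -5.8]
grip_width: 43.2
finger_force: 61.7
```

```bash
cat >> h.py <<'E'
C=np.array([504.6,228.2]);a=np.radians(82.2);sx=np.array([np.cos(a),np.sin(a)]);sy=np.array([-sx[1],sx[0]])
def st(X,Y=0,z=0): return [*(C+X*sx+Y*sy),z]
E
python3 - <<'E'
from h import *
to(st(-150,0,177),-7.8)
E
```

```text
t 6.82 pos [ 468.8 -204.9  194.9] yaw -5.0 tilt [-0.0011  0.0005] need [28.48 -0.93  1.81] az 0.467 F [-0.1  0.  -5.8] w 43.2 ff 61.74585700035095 q [ 0.08  0.27  0.33  1.95 -0.11  0.93  0.37]
```

Emit:
{"method": "drive_tool", "body": {"deltas": [[0, 0, 0, 0, 0, 0.45], [1.5, -0.1, 0, 0, 0, 0], [3, -0.3, 0, 0, 0, 0], [3.5, -0.3, 0, 0, 0, 0], [3.5, -0.3, 0, 0, 0, 0], [3.5, -0.3, 0, 0, 0, 0], [3.5, -0.3, 0, 0, 0, 0], [3.5, -0.3, 0, 0, 0, 0], [3, -0.3, 0, 0, 0, 0], [2, -0.15, 0, 0, 0, 0]]}}

```text
t: 7.65
tcp_pos: [479.8, 69.6, 195.2]
tcp_rot: [[0.125, 0.992, -0.001], [0.992, -0.125, 0.002], [0.001, -0.001, -1.0]]
wrist_force: [0.1, -1.3, -5.1]
grip_width: 43.1
finger_force: 61.9
```

Emit:
{"method": "drive_tool", "body": {"deltas": [[1, 0, 0.4, 0, 0, 0], [0.4, 0, 0.5, 0, 0, 0], [0, 0, 0.5, 0, 0, 0], [0, 0, 0.3, 0, 0, 0], [0, 0, 0, 0, 0, 0], [0, 0, 0, 0, 0, 0], [0, 0, 0, 0, 0, 0], [0, 0, 0, 0, 0, 0], [0, 0, 0, 0, 0, 0], [0, 0, 0, 0, 0, 0]]}}

```text
t: 8.48
tcp_pos: [482.6, 79.1, 178.5]
tcp_rot: [[0.129, 0.992, 0.0], [0.992, -0.129, 0.0], [0.0, 0.0, -1.0]]
wrist_force: [-0.4, -0.7, -4.5]
grip_width: 43.3
finger_force: 61.8
```

Run:
```python
from h import *
to(st(-150,0,177),-7.8)
for n in('top','side'):
    im,d=grab(n,n+'2');P=pts(n,d);x,y,z=np.moveaxis(P,-1,0)
    h=cv2.cvtColor(im,cv2.COLOR_RGB2HSV)
    m=((h[...,0]<6)|(h[...,0]>174))&(h[...,1]>140)&(x>400)&(x<560)&(y>0)&(y<115)
    q=P[m]
    if len(q)>5: print(n,len(q),q.mean(0),'z',np.percentile(q[:,2],[1,99]),'rect',cv2.minAreaRect(q[:,:2].astype(np.float32)))
    for zl in range(60,230,15):
        k=m&(z>=zl)&(z<zl+15)
        if k.sum()>3:
            r=P[k][:,:2]-C; print(zl,k.sum(),'X',np.round((r@sx).mean(),1),'Y',np.round([(r@sy).min(),(r@sy).max()],1))
cv2.imwrite('pics/s2c.png',cv2.resize(im[110:260,160:320,::-1],None,fx=4,fy=4,interpolation=cv2.INTER_CUBIC))
```

```text
t 8.48 pos [482.6  79.1 178.5] yaw -7.4 tilt [0.0004 0.0001] need [0.06 0.16 0.15] az 0.067 F [-0.4 -0.7 -4.5] w 43.3 ff 61.785922050476074 q [-0.35  0.25  0.16  2.01 -0.05  0.88 -0.3 ]
side 426 [480.50551037  75.47689539 151.91396531] z [ 71.119276   221.83166203] rect ((481.74334716796875, 75.97692108154297), (50.73688888549805, 14.810284614562988), 0.8524660468101501)
60 9 X -153.0 Y [-20.2  18.2]
75 20 X -155.3 Y [-21.3  22.9]
90 48 X -154.5 Y [-17.8  24.3]
105 46 X -154.2 Y [-17.9  24.3]
120 49 X -154.7 Y [-18.6  24.3]
135 47 X -154.7 Y [-14.8  25.5]
150 43 X -154.3 Y [-16.4  23.4]
165 17 X -153.7 Y [-15.5  24.6]
180 43 X -154.4 Y [-17.2  19.8]
195 52 X -155.1 Y [-20.2  19.4]
210 50 X -154.5 Y [-22.6  23.9]
```

View pics/s2c.png

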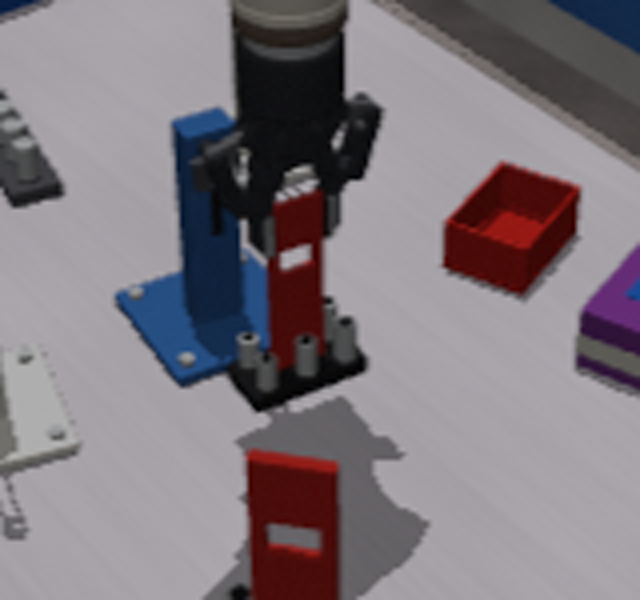

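Emit:
{"method": "drive_tool", "body": {"deltas": [[0, 0.15, 0, 0, 0, 0.06], [0.5, 0, 0.2, 0, 0, 0], [0.8, 0, 0, 0, 0, 0], [0.8, 0, 0, 0, 0, 0], [0.7, 0, 0, 0, 0, 0], [0.5, 0, 0, 0, 0, 0], [0.3, 0, 0, 0, 0, 0], [0.1, 0, 0, 0, 0, 0], [0, 0, 0, 0, 0, 0], [0, 0, 0, 0, 0, 0]]}}

```text
t: 9.42
tcp_pos: [488.8, 115.5, 176.3]
tcp_rot: [[0.135, 0.991, -0.0], [0.991, -0.135, -0.0], [-0.0, -0.0, -1.0]]
wrist_force: [0.2, 0.5, -4.3]
grip_width: 42.8
finger_force: 61.9
```

Run:
```python
from h import *
to(st(-100,0,176),-7.8)
im,d=grab('side','side3')
cv2.imwrite('pics/s3c.png',cv2.resize(im[130:220,190:270,::-1],None,fx=6.6,fy=6.6,interpolation=cv2.INTER_CUBIC))
```

```text
t 9.42 pos [488.8 115.5 176.3] yaw -7.75 tilt [-0.0002 -0.0003] need [1.38 0.04 0.03] az 0.009 F [ 0.2  0.5 -4.3] w 42.8 ff 61.87194228172302 q [-0.41  0.27  0.14  1.99 -0.05  0.88 -0.38]
```

View pics/s3c.png

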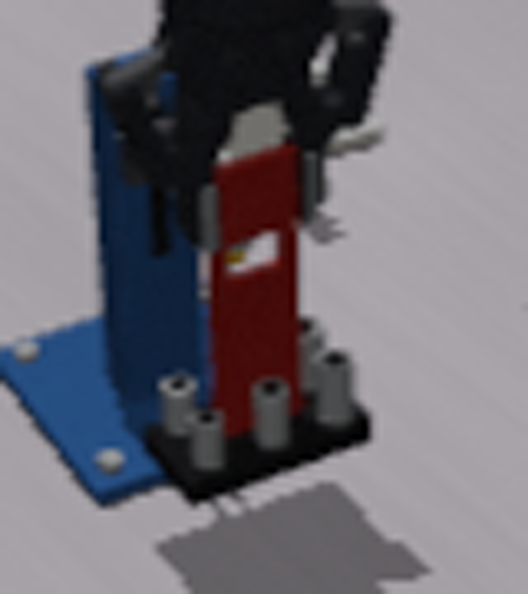

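The view shows the yellow flap at crop (237,256), seen left of centre through the eye. That fits a peg lined up with the eye, because the camera looks in 27° off the peg's line. I now ride onto the tip, short of the flap, and feel for the peg's top.

Emit:
{"method": "drive_tool", "body": {"deltas": [[0.2, 0.0, 0, 0, 0, 0], [0.3, 0.04, 0, 0, 0, 0], [0.3, 0, 0, 0, 0, 0], [0.3, 0, 0, 0, 0, 0], [0.2, 0, 0, 0, 0, 0], [0.1, 0, 0, 0, 0, 0], [0, 0, 0, 0, 0, 0], [0, 0, 0, 0, 0, 0], [0, 0, 0, 0, 0, 0], [0, 0, 0, 0, 0, 0]]}}

```text
t: 10.3
tcp_pos: [491.1, 129.4, 176.3]
tcp_rot: [[0.135, 0.991, -0.0], [0.991, -0.135, -0.0], [-0.0, -0.0, -1.0]]
wrist_force: [-0.0, -0.1, -4.8]
grip_width: 43.3
finger_force: 61.9
```

Emit:
{"method": "drive_tool", "body": {"deltas": [[0, 0, 0.05, 0, 0, 0], [0, 0, 0, 0, 0, 0], [0, 0, 0.05, 0, 0, 0], [0, 0, 0, 0, 0, 0], [0, 0, 0, 0, 0, 0], [0, 0, 0, 0, 0, 0], [0, 0, 0, 0, 0, 0], [0, 0, 0, 0, 0, 0], [0, 0, 0, 0, 0, 0], [0, 0, 0, 0, 0, 0]]}}

```text
t: 11.13
tcp_pos: [491.1, 129.7, 175.3]
tcp_rot: [[0.135, 0.991, -0.0], [0.991, -0.135, 0.0], [-0.0, -0.0, -1.0]]
wrist_force: [-0.2, 0.4, -4.1]
grip_width: 42.8
finger_force: 61.9
```

Run:
```python
from h import *
to(st(-100,0,176),-7.8)
im,d=grab('top','top4')
to(st(-100,0,176),-7.8)
```

```text
t 11.13 pos [491.1 129.7 175.3] yaw -7.73 tilt [-0.0001  0.    ] need [-0.05 -0.   -0.07] az 0.011 F [-0.2  0.4 -4.1] w 42.8 ff 61.87090873718262 q [-0.42  0.29  0.13  1.97 -0.05  0.89 -0.4 ]
t 11.18 pos [491.1 129.7 175.3] yaw -7.73 tilt [-0.  0.] need [-0.06 -0.   -0.07] az 0.011 F [-0.   0.1 -4.7] w 43.3 ff 61.87188506126404 q [-0.42  0.29  0.13  1.97 -0.05  0.89 -0.4 ]
```

No contact yet, with the wrist force still at about -4.7. I step down 0.5 mm at a time.

Emit:
{"method": "drive_tool", "body": {"deltas": [[0, 0, 0.05, 0, 0, 0], [0, 0, 0, 0, 0, 0], [0, 0, 0, 0, 0, 0], [0, 0, 0, 0, 0, 0], [0, 0, 0, 0, 0, 0], [0, 0, 0, 0, 0, 0], [0, 0, 0, 0, 0, 0], [0, 0, 0, 0, 0, 0], [0, 0, 0, 0, 0, 0], [0, 0, 0, 0, 0, 0]]}}

```text
t: 12.02
tcp_pos: [491.2, 129.7, 174.8]
tcp_rot: [[0.135, 0.991, 0.0], [0.991, -0.135, 0.0], [0.0, 0.0, -1.0]]
wrist_force: [-0.6, -0.1, -5.9]
grip_width: 43.1
finger_force: 61.9
```

Emit:
{"method": "drive_tool", "body": {"deltas": [[0, 0, 0.03, 0, 0, 0], [0, 0, 0, 0, 0, 0], [0, 0, 0, 0, 0, 0], [0, 0, 0, 0, 0, 0], [0, 0, 0, 0, 0, 0], [0, 0, 0, 0, 0, 0], [0, 0, 0, 0, 0, 0], [0, 0, 0, 0, 0, 0], [0, 0, 0, 0, 0, 0], [0, 0, 0, 0, 0, 0]]}}

```text
t: 12.85
tcp_pos: [491.1, 129.7, 174.5]
tcp_rot: [[0.135, 0.991, -0.0], [0.991, -0.135, 0.0], [0.0, -0.0, -1.0]]
wrist_force: [0.3, 0.1, -4.5]
grip_width: 43.1
finger_force: 61.9
```

Emit:
{"method": "drive_tool", "body": {"deltas": [[0, 0, 0.05, 0, 0, 0], [0, 0, 0, 0, 0, 0], [0, 0, 0, 0, 0, 0], [0, 0, 0, 0, 0, 0], [0, 0, 0, 0, 0, 0], [0, 0, 0, 0, 0, 0], [0, 0, 0, 0, 0, 0], [0, 0, 0, 0, 0, 0], [0, 0, 0, 0, 0, 0], [0, 0, 0, 0, 0, 0]]}}

```text
t: 13.68
tcp_pos: [491.2, 129.7, 174.4]
tcp_rot: [[0.135, 0.991, 0.0], [0.991, -0.135, 0.0], [0.0, 0.0, -1.0]]
wrist_force: [-3.5, -1.0, 5.0]
grip_width: 42.9
finger_force: 62.5
```

Emit:
{"method": "drive_tool", "body": {"deltas": [[0, 0, 0.04, 0, 0, 0], [0, 0, 0, 0, 0, 0], [0, 0, 0, 0, 0, 0], [0, 0, 0, 0, 0, 0], [0, 0, 0, 0, 0, 0], [0, 0, 0, 0, 0, 0], [0, 0, 0, 0, 0, 0], [0, 0, 0, 0, 0, 0], [0, 0, 0, 0, 0, 0], [0, 0, 0, 0, 0, 0]]}}

```text
t: 14.52
tcp_pos: [491.3, 129.7, 174.3]
tcp_rot: [[0.135, 0.991, 0.0], [0.991, -0.135, 0.0], [0.0, 0.0, -1.0]]
wrist_force: [-4.9, -1.8, 9.1]
grip_width: 43.3
finger_force: 63.2
```

Contact is at TCP z ≈ 174.5. I raise it to a gap of about 0.4 mm and ride in.

Emit:
{"method": "drive_tool", "body": {"deltas": [[0, 0, -0.06, 0, 0, 0], [0, 0, -0.07, 0, 0, 0], [0, 0, 0, 0, 0, 0], [0, 0, 0, 0, 0, 0], [0.1, 0, 0, 0, 0, 0], [0.2, 0, 0, 0, 0, 0], [0.2, 0, 0, 0, 0, 0], [0.1, 0, 0, 0, 0, 0], [0, 0, 0, 0, 0, 0], [0, 0, 0, 0, 0, 0]]}}

```text
t: 15.35
tcp_pos: [491.7, 135.8, 174.6]
tcp_rot: [[0.134, 0.991, -0.0], [0.991, -0.134, -0.0], [-0.0, -0.0, -1.0]]
wrist_force: [-0.1, -0.2, -4.6]
grip_width: 43.0
finger_force: 62.1
```

Emit:
{"method": "drive_tool", "body": {"deltas": [[0.1, 0, 0, 0, 0, 0], [0.2, 0, 0, 0, 0, 0], [0.2, 0, 0, 0, 0, 0], [0.2, 0, 0, 0, 0, 0], [0.2, 0, 0, 0, 0, 0], [0.1, 0, 0, 0, 0, 0], [0, 0, 0, 0, 0, 0], [0, 0, 0, 0, 0, 0], [0, 0, 0, 0, 0, 0], [0, 0, 0, 0, 0, 0]]}}

```text
t: 16.18
tcp_pos: [493.2, 145.4, 174.8]
tcp_rot: [[0.135, 0.991, -0.0], [0.991, -0.135, -0.0], [-0.0, -0.0, -1.0]]
wrist_force: [-0.5, -0.6, -4.3]
grip_width: 43.3
finger_force: 62.1
```

Run:
```python
from h import *
to(st(-48,0,174.8),-7.8)
```

```text
t 16.18 pos [493.2 145.4 174.8] yaw -7.74 tilt [-0.0001 -0.    ] need [3.56 0.01 0.  ] az 0.01 F [-0.5 -0.6 -4.3] w 43.3 ff 62.06709265708923 q [-0.44  0.3   0.12  1.96 -0.05  0.89 -0.43]
```

Emit:
{"method": "drive_tool", "body": {"deltas": [[0.1, 0, 0, 0, 0, 0], [0.2, 0, 0, 0, 0, 0], [0.25, 0, 0, 0, 0, 0], [0.25, 0, 0, 0, 0, 0], [0.25, 0, 0, 0, 0, 0], [0.25, 0, 0, 0, 0, 0], [0.2, 0, 0, 0, 0, 0], [0.1, 0, 0, 0, 0, 0], [0, 0, 0, 0, 0, 0], [0, 0, 0, 0, 0, 0]]}}

```text
t: 17.02
tcp_pos: [495.4, 161.6, 174.8]
tcp_rot: [[0.134, 0.991, -0.0], [0.991, -0.134, 0.0], [0.0, -0.0, -1.0]]
wrist_force: [0.0, 0.2, -5.7]
grip_width: 42.9
finger_force: 62.0
```

Emit:
{"method": "drive_tool", "body": {"deltas": [[0.1, 0, 0, 0, 0, 0], [0.2, 0, 0, 0, 0, 0], [0.3, 0, 0, 0, 0, 0], [0.3, 0, 0, 0, 0, 0], [0.3, 0, 0, 0, 0, 0], [0.3, 0, 0, 0, 0, 0], [0.2, 0, 0, 0, 0, 0], [0.2, 0, 0, 0, 0, 0], [0, 0, 0, 0, 0, 0], [0, 0, 0, 0, 0, 0]]}}

```text
t: 17.85
tcp_pos: [498.0, 180.3, 174.9]
tcp_rot: [[0.134, 0.991, -0.0], [0.991, -0.134, -0.0], [-0.0, -0.0, -1.0]]
wrist_force: [-1.2, -0.4, -5.0]
grip_width: 43.1
finger_force: 62.0
```

Run:
```python
from h import *
to(st(-48,0,174.8),-7.8)
im,d=grab('side','side5')
cv2.imwrite('pics/s5c.png',cv2.resize(im[125:215,185:265,::-1],None,fx=6.6,fy=6.6,interpolation=cv2.INTER_CUBIC))
```

```text
t 17.85 pos [498.  180.3 174.9] yaw -7.72 tilt [-0.0001 -0.0001] need [0.04 0.01 0.01] az 0.013 F [-1.2 -0.4 -5. ] w 43.1 ff 61.953513622283936 q [-0.49  0.32  0.11  1.92 -0.04  0.9  -0.49]
```

View pics/s5c.png

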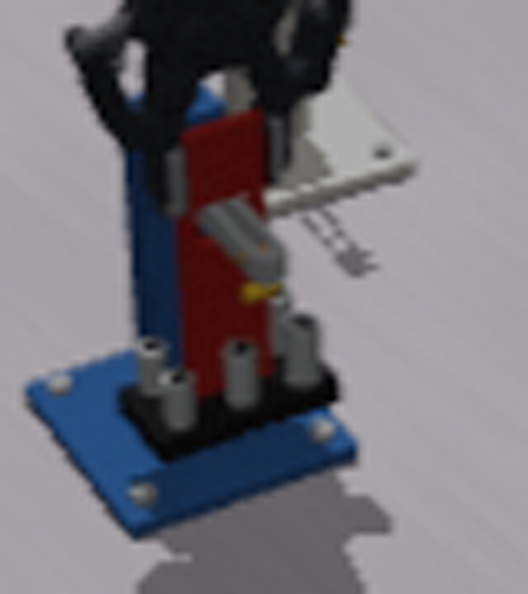

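The peg (230,230) comes through the eye and the yellow flap (260,292) hangs shut in front of it. Next I set the weight down softly.

Emit:
{"method": "drive_tool", "body": {"deltas": [[0, 0, 0.02, 0, 0, 0], [0, 0, 0.01, 0, 0, 0], [0, 0, 0.01, 0, 0, 0], [0, 0, 0, 0, 0, 0], [0, 0, 0.01, 0, 0, 0], [0, 0, 0, 0, 0, 0], [0, 0, 0.01, 0, 0, 0], [0, 0, 0, 0, 0, 0], [0, 0, 0, 0, 0, 0], [0, 0, 0, 0, 0, 0]]}}

```text
t: 18.73
tcp_pos: [498.0, 180.0, 174.5]
tcp_rot: [[0.135, 0.991, 0.0], [0.991, -0.135, -0.0], [-0.0, 0.0, -1.0]]
wrist_force: [-1.3, -1.8, -1.1]
grip_width: 43.1
finger_force: 61.9
```

Emit:
{"method": "drive_tool", "body": {"deltas": [[0, 0, 0.01, 0, 0, 0], [0, 0, 0, 0, 0, 0], [0, 0, 0, 0, 0, 0], [0, 0, 0, 0, 0, 0], [0, 0, 0, 0, 0, 0], [0, 0, 0, 0, 0, 0], [0, 0, 0, 0, 0, 0], [0, 0, 0, 0, 0, 0], [0, 0, 0, 0, 0, 0], [0, 0, 0, 0, 0, 0]], "squeeze": 20}}

```text
t: 19.57
tcp_pos: [498.1, 180.1, 174.4]
tcp_rot: [[0.135, 0.991, 0.0], [0.991, -0.135, 0.0], [0.0, 0.0, -1.0]]
wrist_force: [-2.8, -1.7, 4.6]
grip_width: 43.1
finger_force: 62.5
```

Emit:
{"method": "drive_tool", "body": {"deltas": [[0, 0, 0, 0, 0, 0], [0, 0, 0, 0, 0, 0], [0, 0, 0, 0, 0, 0], [0, 0, 0, 0, 0, 0], [0, 0, 0, 0, 0, 0], [0, 0, 0, 0, 0, 0], [0, 0, 0, 0, 0, 0], [0, 0, 0, 0, 0, 0], [0, 0, 0, 0, 0, 0], [0, 0, 0, 0, 0, 0]], "hand": 0.75}}

```text
t: 20.4
tcp_pos: [498.0, 180.2, 174.2]
tcp_rot: [[0.135, 0.991, -0.0], [0.991, -0.135, 0.0], [0.0, -0.0, -1.0]]
wrist_force: [-0.5, 0.2, -0.3]
grip_width: 64.1
finger_force: 0.0
```

Emit:
{"method": "drive_tool", "body": {"deltas": [[0, 0, -0.3, 0, 0, 0], [0, 0, -0.5, 0, 0, 0], [0, 0, -1, 0, 0, 0], [0, 0, -1, 0, 0, 0], [0, 0, -1.5, 0, 0, 0], [0, 0, -2, 0, 0, 0], [0, 0, -2, 0, 0, 0], [0, 0, -2, 0, 0, 0], [0, 0, -2, 0, 0, 0], [0, 0, -1, 0, 0, 0]]}}

```text
t: 21.23
tcp_pos: [499.3, 180.6, 311.2]
tcp_rot: [[0.135, 0.991, 0.005], [0.991, -0.135, 0.002], [0.003, 0.004, -1.0]]
wrist_force: [0.7, 0.0, 0.7]
grip_width: 64.1
finger_force: 0.0
```

Emit:
{"method": "drive_tool", "body": {"deltas": [[0, 0, 0, 0, 0, 0], [0, 0, 0, 0, 0, 0], [0, 0, 0, 0, 0, 0], [0, 0, 0, 0, 0, 0], [0, 0, 0, 0, 0, 0], [0, 0, 0, 0, 0, 0], [0, 0, 0, 0, 0, 0], [0, 0, 0, 0, 0, 0], [0, 0, 0, 0, 0, 0], [0, 0, 0, 0, 0, 0]]}}

```text
t: 22.07
tcp_pos: [498.0, 180.2, 307.1]
tcp_rot: [[0.135, 0.991, -0.0], [0.991, -0.135, -0.0], [-0.0, -0.0, -1.0]]
wrist_force: [-0.2, 0.5, -0.4]
grip_width: 63.9
finger_force: 0.0
```

Run:
```python
from h import *
to(st(-48,0,174.8),-7.8)
im,d=grab('side','side6')
P=pts('side',d);x,y,z=np.moveaxis(P,-1,0);h=cv2.cvtColor(im,cv2.COLOR_RGB2HSV)
m=((h[...,0]<6)|(h[...,0]>174))&(h[...,1]>140)&(x>440)&(x<560)&(y>130)&(y<230)&(z>60)
for lo in(65,110,150,190):
    k=m&(z>lo)&(z<lo+45);r=P[k][:,:2]-C;print(lo,k.sum(),np.round([(r@sx).mean(),(r@sy).mean()],1))
print(np.percentile(z[m],99))
cv2.imwrite('pics/s6c.png',cv2.resize(im[110:215,185:265,::-1],None,fx=5.6,fy=5.6,interpolation=cv2.INTER_CUBIC))
```

```text
t 22.07 pos [498.  180.2 307.1] yaw -7.74 tilt [-0.0001 -0.    ] need [ 0.05 -0.   13.23] az 0.011 F [-0.2  0.5 -0.4] w 63.9 ff 0.0 q [-0.5   0.18  0.12  1.78 -0.02  1.18 -0.51]
65 94 [-52.6   4.3]
110 94 [-52.2   9.1]
150 103 [-49.7   5.9]
190 114 [-51.8   2.6]
217.82203712624826
```

View pics/s6c.png

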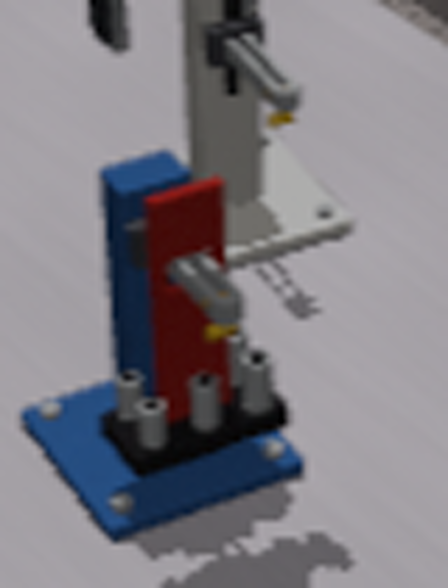

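The caddy hangs upright on the peg with its plate at (185,290). The flap (220,332) is shut in front of it and the gripper is clear, so I hand the job in.

```bash
python3 -c "
from h import *
print(ticket.close_job())"
```

```text
the job is handed in; nothing more can be done
None
```

The small red-and-black caddy hangs by its eye on the blue stand's peg, upright and released, with the yellow flap shut behind it; the force readings put it at about 14 N on the stand at most, and the job is handed in (no verdict was returned).

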